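Set the light unit's turret to the dark-field ring and open the shutter

ROBOT

A 6-joint arm with a two-finger parallel gripper is mounted at the origin on a cart in front of the work surface, level with it; the furniture and walls round the work are solid. World frame = base frame: x ahead of the robot, y to its left, z up, the work surface at z = 0. Lengths are in m, angles in degrees, forces in N, time in s.
With the tool pointing down it reaches from about 0.4 to 0.825 m from the base axis. Payload 7 kg.
Tool frame: the origin (TCP) lies on the front face of the gripper's body, between the roots of the fingers; the fingertips stand 66 mm ahead of it and the grasp point (between the pads) lies 47 mm ahead of it; z points along the fingers, y is the line along which they close (so a half turn about z gives the same grasp; the last joint's range is limited). The gripper opens to 88 mm and grips with 3 to 60 N. Pads are 19 mm wide; open, the fingers measure 130 mm over their backs; the gripper's body (78 mm by 193 mm) begins 47 mm behind the grasp point.
Start: joints at [84.059, 20.546, 0.682, 0, -70.136, -16.507], TCP at [0.258, 0.624, 0.292] pointing down, gripper open.
Joint ranges: [-176.03, 176.03], [-82.01, 121.73], [-58.28, 71.71], [-173.87, 95.51], [-174.79, -0.11], [-173.66, 173.66]. Speed limits (degrees/s): [136.94, 136.94, 172.46, 180, 180, 180].

INTERFACE

Orientations are given as [roll, pitch, yaw] about the fixed x, y, z axes, in that order (R = Rz(yaw) Ry(pitch) Rx(roll)).
In Python, from plant import ctrl gives the robot as it stands.
- The arm moves only by the tool send_rows, never from a script. Its argument "deltas" is a list of rows, each a list of 2 entries, a list of its own where there are three numbers: the shift along the tool's x, y, z each as a share of 800 mm, from -1 to 1, then the turn about the tool's z as a share of 90 degrees, from -1 to 1. A call has exactly 5 rows; each row is the pose to reach, as a shift and turn from the pose commanded when the call began, along the tool's axes at that moment; what a row does not reach only later rows make up. A row lasts 1/12 s, in which the tool goes at most 41.7 mm and 7.16 degrees, less where a joint would pass 70% of its speed; a pose out of reach is approached as far as the arm can. A call with a number of a shift or a turn outside -1 to 1 is refused whole. A call with a gripper value outside its range is refused whole. "gripper" is the opening, from 0 (shut) to 1 (fully open), set as the call begins (left out, the last holds). The fingers move at their own pace and stop on an object; the grip force is fixed at half the most. Time passes only in rows, so rows that repeat a pose let the fingers close, or fill a call up. It gives the time, the measured TCP pose, the force, the opening and the grip force at its end, in the units of the state.
- ctrl.get_obs(): the state, without advancing time (a new reading comes with each control period).
- ctrl.snapshot(name): name is "side" or "top"; returns a dict with "color" (420x560x3 uint8, red, green, blue), "vertical_fov" (degrees; the focal length in pixels is half the picture's height over the tangent of half this angle, whatever the lens; pixels are square), "cx", "cy" (the principal point, pixels), "rvec" (rotation vector, rad) and "tvec" (3), from world to camera coordinates, as OpenCV has them. Camera axes: x right, y down, z forward; pixel columns grow to the right and rows downward; lengths in m; the calibration is good to about 2 mm. A picture is of the moment at which its call begins. There is no depth.
- ctrl.close_job(): hands the job in; it is judged then, once.
Trained networks look in a picture, given as the dict that the camera call returned (one of the last four; its "shot" number tells which), for a name from the list of things; names that differ only in an ending like _2 or _b are one class to them, and where a whole thing is asked for, a point or a joint stands for the part that bears it (a point fixed in the world has none). Each returns a list of dicts, best first, with "conf" (0 to 1); they miss things now and then, are a little off and sometimes report something else, mostly with a low value. They report only what shows in the picture. A call takes as long as a camera call.
- ctrl.boxes_of(picture, thing): "xy" ([column, row] as shares, 0 to 1, of the picture: columns of its width, rows of its height, amid what is visible of it).
- ctrl.cut_out(picture, thing): "pixels" (420x560 bool, what is visible of it) and "xy" ([column, row] as shares, 0 to 1, of the picture: columns of its width, rows of its height, amid what is visible of it).
The state is a dict: "clock": time; "joint_pos": joint angles; "qvel": joint speeds; "tau": joint torques, N m; "tool_pos": TCP position; "orientation": TCP orientation; "force": force on the tool from outside, world axes, zero at the start; "moment": the same for the moment, N m; "opening": finger opening in m; "gripper_force": force on a finger pad.
Only numpy, scipy, OpenCV 4.12 (cv2) and the standard library are available. Lean on these libraries where they do the work, as an engineer would, in place of code of your own. Each camera call takes 0.05 s, during which the arm holds its last target. There are 200 camera calls.

TASK

Get the light unit ready for dark-field viewing: with the fingertips, push the upright tab of its round filter turret sideways until the turret's pointer points at the middle of the mark with the open ring, and then, with the turret left there, push the shutter tab in front of it all the way to the left. Only push the two tabs, pinching neither, and leave the small things standing on and round the unit where they are.

Things in the scene. Friction and masses are not known exactly. Their poses are not given: they have to be found in the camera images.
- light_unit: grey D-shaped housing fixed to the desk, 225 mm deep, 210 mm wide, its flat top 55 mm above the desk; straight at the front (its -x, towards the robot), rounded at the back. Origin on the desk below the turret's axis; +x to the back, +y to the left as the robot sees it, z up. It reaches 120 mm to the front of the origin (a light outlet 16 mm further) and 105 mm to the sides and the back
- turret (a joint): turning angle of the filter turret about the vertical, in rad, positive counter-clockwise from above; 0 when its pointer points straight to the back of the unit (+x), stops at -1.9 and +1.9. The turret is an aluminium disc of 50 mm radius whose top is 67 mm above the desk. A smooth friction joint without click stops: it needs about 2.5 N at the tab and stays where it is left. At the start it points between the second and the third mark
- turret_axis (a point): point on the turret's axis in the top face of its disc, 67 mm above the desk
- tab_top (a point): middle of the top edge of the turret's black push tab, 36 mm out from the axis towards the pointer, 101 mm above the desk. The tab stands 34 mm above the disc, 24 mm long along the radius, 14 mm thick (6 mm in the top 3 mm); push its broad faces, nothing beside it is higher than the disc. Pinched means both broad faces (turret_c0 counter-clockwise, turret_c1 clockwise) pressed at once
- pointer_mark (a point): the point on the label circle that the pointer points at: 80 mm from the turret's axis in the direction of the tab and the pointer nose (whose own tip ends 66 mm from the axis); it lies over the centre of a mark when the turret is set to that mark. 58 mm above the desk
- mark_ring: round white plate, 31 mm across and 2 mm thick, fixed on the top of the light unit and bearing a flat black open ring (24 mm across, white in the middle); origin at the centre of its underside, on the label circle 80 mm from the turret's axis. This is the mark to set. The four marks lie at turret angles of about -1.45, -0.62, +0.62 and +1.45 rad, and which is where differs
- mark_disc: round white plate, 31 mm across and 2 mm thick, fixed on the top of the light unit and bearing a flat black filled disc (23 mm across); origin at the centre of its underside, on the label circle 80 mm from the turret's axis
- mark_cross: round white plate, 31 mm across and 2 mm thick, fixed on the top of the light unit and bearing a flat black cross (24 mm); origin at the centre of its underside, on the label circle 80 mm from the turret's axis
- mark_bar: round white plate, 31 mm across and 2 mm thick, fixed on the top of the light unit and bearing a flat black bar (24 by 6 mm); origin at the centre of its underside, on the label circle 80 mm from the turret's axis
- shutter (a joint): travel of the shutter slide in m along the unit's +y (to the left): 0 at its right stop, 0.036 at its left stop, which is fully open. It needs about 2 to 3 N and stays where it is left; it starts within 6 mm of the right stop
- shutter_top (a point): middle of the top edge of the shutter's black tab, 92 mm above the desk, 88 mm to the front of the turret's axis and, along y, 20 mm right of it at joint 0. The tab is 28 mm wide along x, 14 mm thick along y (6 mm in the top 3 mm), 36 mm high, on a foot 30 by 26 by 4 mm; push its right face. Pinched means its left and right faces (shutter_c0, shutter_c1) pressed at once
- vial_0: loose glass vial with a screw cap, 18 mm across, 44 mm high, standing to the left of the unit; origin at its foot; a bystander
- vial_1: loose glass vial with a screw cap, 18 mm across, 44 mm high, standing to the left of the unit, further back; origin at its foot; a bystander
- petri_dish: loose shallow clear dish, 56 mm across, 11 mm high, in front of the unit; origin under its centre; a bystander
- stamp: loose wooden stamp, 24 by 45 mm, 66 mm high, standing behind the unit; origin under its centre; a bystander
- eraser: loose block eraser, 18 by 43 by 11 mm, lying on the top of the unit to the left of the shutter; origin under its centre; a bystander

How it is judged:
By the outcome, as a careful person would: the job done as asked, in the order asked, and still so for the second after the job is handed in, with the robot touching nothing.
It also fails if it takes over 48 s, if anything falls off the work surface, if the arm or the gripper's body presses on something with over 40 N, if the wrist force passes 120 N, or if a joint passes its speed limit or range.

## Working session

There is one attempt and no reset: what is moved stays moved. The work goes in short steps, Python scripts to look and compute and a tool call to move; the robot and the scene stay as the last step left them, time stands still between calls to the robot, and variables do not carry over. Pictures are saved under pics/ and viewed, at most 10 in all, crops included, and the job is handed in when it is done.

Besides the shell and the picture viewer there is one more tool, called as a command line: name --argument value ..., lists and objects as JSON in quotes. send_rows: Moves the arm, as the interface text tells. Shift numbers are shares of 800 mm and turn numbers shares of 90 degrees, none past 1 either way. Its arguments: {"type":"object","properties":{"deltas":{"type":"array","items":{"type":"array"}},"gripper":{"type":"number"}},"required":["deltas"]}

```bash
mkdir -p pics; cat > h.py <<'E'
import numpy as np, cv2
from plant import ctrl
def cam(p):
    f=210/np.tan(np.radians(p["vertical_fov"])/2)
    K=np.array([[f,0,p["cx"]],[0,f,p["cy"]],[0,0,1.]])
    return K,cv2.Rodrigues(np.array(p["rvec"],float))[0],np.array(p["tvec"],float).ravel()
def onz(p,uv,z):
    K,R,t=cam(p); d=R.T@np.linalg.inv(K)@[uv[0],uv[1],1]; c=-R.T@t
    return c+d*(z-c[2])/d[2]
def proj(p,X):
    K,R,t=cam(p); q=K@(R@np.array(X,float)+t); return q[:2]/q[2]
def px(d): return np.array(d["xy"])*[560,420]
E
python3 - <<'E'
from h import *
ps={n:ctrl.snapshot(n) for n in("top","side")}
for n,p in ps.items():
    cv2.imwrite(f"pics/{n}0.png",p["color"][:,:,::-1])
    print(n,(-cam(p)[1].T@cam(p)[2]).round(3),p["vertical_fov"])
    for th,z in dict(light_unit=.055,turret=.067,turret_axis=.067,tab_top=.101,pointer_mark=.058,mark_ring=.057,mark_disc=.057,mark_cross=.057,mark_bar=.057,shutter_top=.092,vial_0=.022,vial_1=.022,petri_dish=.005,stamp=.033,eraser=.06).items():
        for d in ctrl.boxes_of(p,th)[:2]: print(th,round(d["conf"],2),px(d).round(1),onz(p,px(d),z)[:2].round(4))
o=ctrl.get_obs();print(o["clock"],o["tool_pos"],o["orientation"],o["opening"])
E
```

```text
top [0.316 0.342 0.978] 47.42433606568127
light_unit 0.65 [291.9 216.5] [0.5076 0.3392]
light_unit 0.63 [254.  199.8] [0.533  0.4175]
turret 0.71 [292.9 200.6] [0.537  0.3406]
turret_axis 0.63 [296.1 201.8] [0.5352 0.334 ]
tab_top 0.97 [294.6 199.6] [0.531  0.3376]
pointer_mark 0.8 [293.4 199.4] [0.5416 0.3398]
pointer_mark 0.54 [335.  195.6] [0.5584 0.2586]
mark_ring 0.63 [336.7 194.7] [0.5609 0.2553]
mark_disc 0.6 [250.2 200. ] [0.5313 0.4247]
mark_disc 0.26 [332.8 192.3] [0.5649 0.2634]
mark_cross 0.43 [313.2 167.4] [0.6121 0.3071]
mark_cross 0.19 [292.4 202.2] [0.536  0.3412]
mark_bar 0.49 [269.1 172.8] [0.5912 0.394 ]
shutter_top 0.19 [292.8 200.2] [0.5316 0.3408]
vial_0 0.59 [208.8 185.7] [0.5604 0.5167]
vial_0 0.54 [221.8 221.6] [0.4883 0.4798]
vial_1 0.59 [208.8 185.7] [0.5604 0.5167]
vial_1 0.54 [221.8 221.6] [0.4883 0.4798]
petri_dish 0.6 [294.1 296.2] [0.3561 0.3176]
petri_dish 0.55 [270.5 171.3] [0.6103 0.3943]
stamp 0.52 [278.6 137.5] [0.6769 0.3843]
eraser 0.58 [255.6 247.6] [0.4378 0.4026]
side [0.2   1.045 0.511] 47.963343746562856
light_unit 0.61 [279.2 248.9] [0.500
[... 165 characters left out ...]
4 223.5] [0.552 0.327]
mark_ring 0.43 [281.2 211.3] [0.5575 0.2709]
mark_disc 0.69 [256.  248.6] [0.5367 0.4192]
mark_cross 0.47 [272.2 226.4] [0.5463 0.3348]
mark_cross 0.44 [244.7 212.9] [0.6201 0.3116]
mark_bar 0.7 [232.3 236.4] [0.5953 0.4026]
shutter_top 0.38 [315.6 221.4] [0.4577 0.3365]
vial_0 0.78 [260.3 293. ] [0.4919 0.4879]
vial_0 0.71 [212.9 288.5] [0.5683 0.5137]
vial_1 0.78 [260.3 293. ] [0.4919 0.4879]
vial_1 0.71 [212.9 288.5] [0.5683 0.5137]
petri_dish 0.63 [353.  266.7] [0.3842 0.319 ]
stamp 0.91 [195.2 240.8] [0.6709 0.4155]
eraser 0.77 [310.  259.1] [0.4368 0.4099]
1.6 [0.2577734  0.62381894 0.29215823] [ 1.79998494e+02 -9.24953758e-04 -2.24498337e+01] 0.08788588305384266
```

```bash
python3 - <<'E'
from h import *
a=cv2.imread("pics/top0.png")[130:330,190:390]; b=cv2.imread("pics/side0.png")[160:320,180:400]
cv2.imwrite("pics/topc.png",cv2.resize(a,(600,600),interpolation=cv2.INTER_CUBIC))
cv2.imwrite("pics/sidec.png",cv2.resize(b,(800,582),interpolation=cv2.INTER_CUBIC))
E
```

```text
(no output)
```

View pics/topc.png

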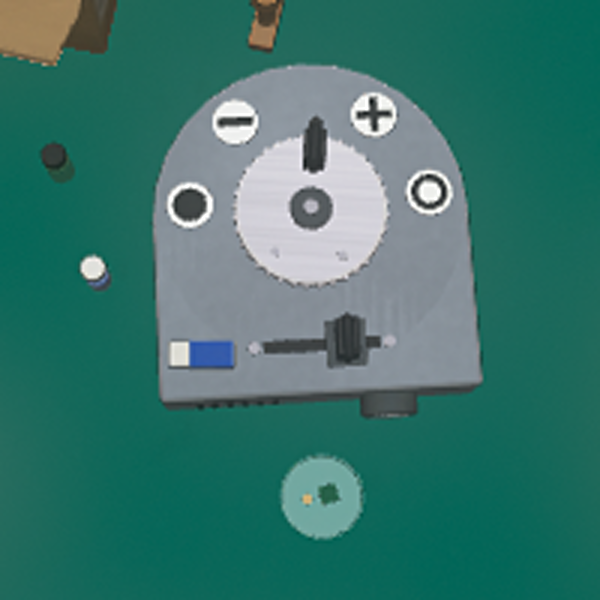

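View pics/sidec.png

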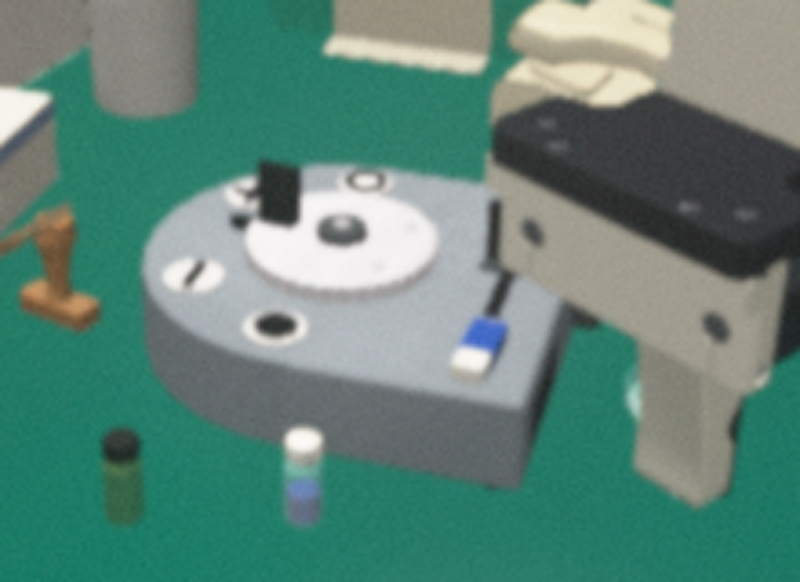

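```bash
cat >> h.py <<'E'
from scipy.optimize import least_squares
def marks(p,z=.057,names=("disc","bar","cross","ring")):
    out={}
    for n,c in zip(names,[(253.3,198),(268.7,170.3),(314.7,167.7),(333,193.8)]):
        g=p["color"].astype(int); m=((g.min(2)>170)).astype(np.uint8)
        y,x=np.mgrid[:420,:560]; m[(x-c[0])**2+(y-c[1])**2>9.5**2]=0
        cs,_=cv2.findContours(m,cv2.RETR_EXTERNAL,cv2.CHAIN_APPROX_NONE)
        k=max(cs,key=cv2.contourArea); (u,v),ax,_=cv2.fitEllipse(cv2.convexHull(k))
        out[n]=(np.array([u,v]),ax,onz(p,(u,v),z)[:2])
    return out
E
python3 - <<'E'
from h import *
p=ctrl.snapshot("top"); M=marks(p)
for k,v in M.items(): print(k,v[0].round(1),np.round(v[1],1),v[2].round(4))
P=np.array([v[2] for v in M.values()])
s=least_squares(lambda c:np.hypot(*(P-c).T)-.08,[.54,.33]);print("axis",s.x,s.fun)
nom=np.array([1.45,.62,-.62,-1.45])
def f(q):
    return (P-q[:2]-.08*np.c_[np.cos(nom+q[2]),np.sin(nom+q[2])]).ravel()
q=least_squares(f,[*s.x,0]);print("fit",q.x,q.fun.round(4))
d=P-q.x[:2];print("ang",np.arctan2(d[:,1],d[:,0])-q.x[2],np.hypot(*d.T))
print("hub",onz(p,(190+311/3,130+207/3),.072))
x0=q.x; R=np.array([[np.cos(x0[2]),-np.sin(x0[2])],[np.sin(x0[2]),np.cos(x0[2])]])
for th in ("tab_top","turret","shutter_top","shutter"):
  for d in ctrl.cut_out(p,th)[:2]: print(th,d["conf"],px(d),d["pixels"].sum())
for uv,z,n in [((190+316/3,130+122/3),.101,"tabtop outer?"),((190+347/3,130+340/3),.092,"shutter")]:
  w=onz(p,uv,z)[:2];print(n,w,R.T@(w-x0[:2]))
# dark pixels
for (x,y,w,h) in [(286,165,18,28),(296,230,18,26)]:
  c=cv2.cvtColor(p["color"],cv2.COLOR_RGB2GRAY)[y:y+h,x:x+w];print("\n".join(" ".join("%3d"%v for v in r) for r in c));print()
E
```

```text
disc [252.8 197.8] [14.9 15.3] [0.5364 0.4201]
bar [267.9 170.3] [14.5 14.9] [0.5962 0.397 ]
cross [314.1 167.6] [14.6 15. ] [0.6118 0.3053]
ring [332.6 193.6] [14.8 15.3] [0.5623 0.2636]
axis [0.5397891  0.34024146] [-7.60703480e-05 -2.26898444e-05  5.15415484e-05 -1.19405694e-04]
fit [0.53980289 0.34032321 0.16586631] [ 0.0002 -0.0001 -0.0002  0.      0.0001  0.0001 -0.0001  0.    ]
ang [ 1.4478685   0.62191028 -0.61816787 -1.45161556] [0.07984284 0.07990962 0.08007482 0.07995516]
hub [0.53908822 0.33941683 0.072     ]
tab_top 0.81 [294.504 200.802] 2078
tab_top 0.16 [330.288 194.418] 197
turret 0.72 [293.328 202.398] 2031
shutter_top 0.53 [303.52  242.088] 205
shutter_top 0.45 [335.776 193.914] 165
shutter 0.69 [303.52  244.986] 222
tabtop outer? [0.58773963 0.34208951] [ 0.04757046 -0.00617263]
shutter [0.45176528 0.30834889] [-0.09210854 -0.01699989]
151 150 150 147 145 146 148 149 149 148 147 146 146 146 146 146 147 145
150 150 150 149 148 146 148 149 148 148 148 146 145 145 145 146 147 147
149 149 148 149 148 147 149 150 150 148 150 148 146 146 145 146 147 146
147 148 148 148 
[... 2956 characters left out ...]
  88  46  70  57  53  59  52  56  58  73  89  95 122
151 149 148  83  85  86  46  68  61  52  59  52  55  56  76  86  97 151
144 144 145  90  85  87  50  45  46  49  54  50  43  49  88  84 100 149
141 141 143  87  84  86  52  47  47  46  46  48  52  64  86  85 108 148
139 140 141  82  84  85  74  63  62  47  48  75  86  84  84  84 110 148
141 140 140  82  84  89  87  89  91  85  83  84  84  82  94  90 128 145
140 142 142 112  91 115 116 121 121 149 148 149 149 150 150 148 146 145
140 141 142 144 144 145 146 147 146 144 143 143 144 145 146 146 144 143
142 141 141 142 143 143 144 146 144 144 141 142 143 145 145 147 145 143
141 140 141 141 142 143 145 145 145 143 142 142 142 144 144 145 144 144
```

send_rows --deltas '[[[0.03, 0.008, 0], -0.03], [[0.075, 0.02, 0], -0.06], [[0.12, 0.031, 0], -0.09], [[0.165, 0.043, 0], -0.12], [[0.21, 0.055, 0], -0.15]]' --gripper 0

```text
clock: 2.27
tool_pos: [0.3972, 0.518, 0.2923]
orientation: [-180.0, -0.0, -8.8]
force: [0.7, 0.7, -0.5]
opening: 0.0601
gripper_force: 0.0
```

send_rows --deltas '[[[0.045, 0.024, 0], -0.03], [[0.088, 0.047, 0], -0.06], [[0.131, 0.07, 0], -0.09], [[0.174, 0.093, 0], -0.122], [[0.21, 0.113, 0], -0.122]]'

```text
clock: 2.68
tool_pos: [0.5499, 0.4018, 0.2923]
orientation: [180.0, -0.0, 2.2]
force: [0.3, 0.3, 0.2]
opening: 0.0263
gripper_force: 0.0
```

```bash
python3 - <<'E'
from h import *
o=ctrl.get_obs();print(o["clock"],o["tool_pos"],o["orientation"],o["opening"],o["force"])
p=ctrl.snapshot("side");cv2.imwrite("pics/s1.png",p["color"][:,:,::-1])
E
```

```text
2.6833 [0.54991037 0.40182727 0.29228043] [ 1.79999269e+02 -1.61359788e-02  2.18561029e+00] 0.026337873056682195 [0.34582814 0.27705773 0.21841451]
```

View pics/s1.png

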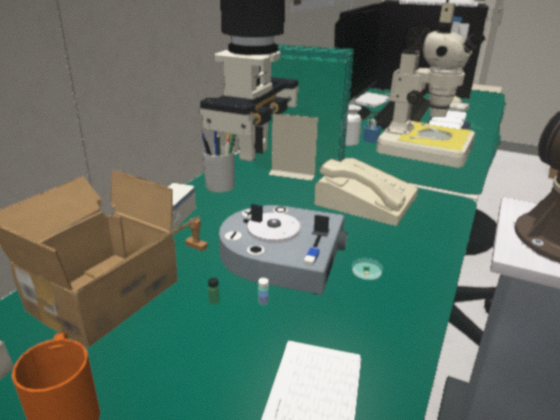

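```bash
python3 - <<'E'
from h import *
p=ctrl.snapshot("side")
for n,uv,z in [("cup",(220,188),0),("cup near",(205,185),0),("phone front",(316,200),0),("phone near",(385,218),0),("panel",(275,175),0),("box",(174,260),0)]: print(n,onz(p,uv,z).round(3))
t=ctrl.snapshot("top")
print("tab", [onz(t,uv,.101)[:2].round(4) for uv in((294.8,171),(294.7,184))])
E
```

```text
cup [0.793 0.133 0.   ]
cup near [0.836 0.135 0.   ]
phone front [0.553 0.082 0.   ]
phone near [0.381 0.094 0.   ]
panel [ 0.706 -0.006  0.   ]
box [0.699 0.449 0.   ]
tab [array([0.587, 0.343]), array([0.5613, 0.3406])]
```

send_rows --deltas '[[[0.015, 0.012, 0.03], 0], [[0.029, 0.023, 0.07], 0], [[0.029, 0.023, 0.11], 0], [[0.029, 0.023, 0.15], 0], [[0.029, 0.023, 0.165], 0]]'

```text
clock: 3.25
tool_pos: [0.5697, 0.385, 0.1552]
orientation: [179.8, 0.3, 2.0]
force: [-1.1, -0.5, -1.3]
opening: 0.0002
gripper_force: 0.0
```

send_rows --deltas '[[[0, 0, 0.007], 0], [[0, 0, 0.012], 0], [[0, 0, 0.012], 0], [[0, 0, 0.012], 0], [[0, 0, 0.012], 0]]'

```text
clock: 3.67
tool_pos: [0.5725, 0.3869, 0.1526]
orientation: [-179.9, -0.1, 2.1]
force: [-0.7, 0.3, -0.2]
opening: 0.0003
gripper_force: 0.0
```

```bash
cat > plan.py <<'E'
from h import *
AX=np.array([.5398,.3403]); 
def plan(cur,yaw,poses):
    c,s=np.cos(np.radians(yaw)),np.sin(np.radians(yaw))
    for x,y,z,a in poses:
        d=np.array([x,y,z])-cur
        print([[round((c*d[0]+s*d[1])/.8,4),round((s*d[0]-c*d[1])/.8,4),round(-d[2]/.8,4)],round(-(a-yaw)/90,4)])
def C(a,off,z):
    r=np.radians(a);u=np.array([np.cos(r),np.sin(r)]);v=np.array([-u[1],u[0]])
    return (*(AX+.036*u+off*v),z,a)
E
python3 - <<'E'
from plan import *
o=ctrl.get_obs();print(o["clock"],o["tool_pos"],o["orientation"],o["opening"],o["force"])
E
```

```text
3.6667 [0.57248765 0.38685507 0.15258109] [-1.79883934e+02 -1.27091343e-01  2.06035168e+00] 0.00032447439420979035 [-0.65079896  0.32407691 -0.16359099]
```

```bash
python3 - <<'E'
from plan import *
cur=np.array([.572,.3866,.1507]);yaw=2.05
for seq in [[(2,.034)]+[(2,.030),(0,.028),(-3,.028),(-6,.028)],[(a,.028) for a in(-10,-14,-18,-22,-26)],[(a,.028) for a in(-30,-34,-38,-42,-46)],[(a,.028) for a in(-50,-54,-57,-60,-60)]]:
    P=[C(a,o,.145) for a,o in seq]; plan(cur,yaw,P); cur=np.array(P[-1][:3]);yaw=P[-1][3]; print(cur,yaw)
E
```

```text
[[np.float64(0.0027), np.float64(0.0139), np.float64(0.0071)], 0.0006]
[[np.float64(0.0027), np.float64(0.0189), np.float64(0.0071)], 0.0006]
[[np.float64(0.0039), np.float64(0.023), np.float64(0.0071)], 0.0228]
[[np.float64(0.0056), np.float64(0.0255), np.float64(0.0071)], 0.0561]
[[np.float64(0.0072), np.float64(0.028), np.float64(0.0071)], 0.0894]
[0.57852959 0.36438359 0.145     ] -6
[[np.float64(0.0023), np.float64(0.0032), np.float64(-0.0)], 0.0444]
[[np.float64(0.0044), np.float64(0.0066), np.float64(-0.0)], 0.0889]
[[np.float64(0.0063), np.float64(0.0101), np.float64(-0.0)], 0.1333]
[[np.float64(0.0079), np.float64(0.0138), np.float64(-0.0)], 0.1778]
[[np.float64(0.0093), np.float64(0.0175), np.float64(-0.0)], 0.2222]
[0.58443098 0.34968487 0.145     ] -26
[[np.float64(0.0023), np.float64(0.0032), np.float64(-0.0)], 0.0444]
[[np.float64(0.0044), np.float64(0.0066), np.float64(-0.0)], 0.0889]
[[np.float64(0.0063), np.float64(0.0101), np.float64(-0.0)], 0.1333]
[[np.float64(0.0079), np.float64(0.0138), np.float64(-0.0)], 0.1778]
[[np.float64(0.0093), np.float64(0.0175), np.float64(-0.0)], 0.2222]
[0.58494922 0.3338542  0.145     ] -46
[[np.float64(0.0023), np.float64(0.0032), np.float64(-0.0)], 0.0444]
[[np.float64(0.0044), np.float64(0.0066), np.float64(-0.0)], 0.0889]
[[np.float64(0.0059), np.float64(0.0092), np.float64(-0.0)], 0.1222]
[[np.float64(0.0071), np.float64(0.0119), np.float64(-0.0)], 0.1556]
[[np.float64(0.0071), np.float64(0.0119), np.float64(-0.0)], 0.1556]
[0.58204871 0.32312309 0.145     ] -60
```

send_rows --deltas '[[[0.003, 0.014, 0.007], 0], [[0.003, 0.019, 0.007], 0], [[0.004, 0.023, 0.007], 0.023], [[0.0055, 0.0255, 0.007], 0.056], [[0.007, 0.028, 0.007], 0.09]]'

```text
clock: 4.08
tool_pos: [0.5784, 0.3635, 0.1454]
orientation: [-179.9, -0.0, -6.2]
force: [-1.5, 2.1, -1.1]
opening: 0.0005
gripper_force: 1.0
```

send_rows --deltas '[[[0.0023, 0.0032, 0], 0.045], [[0.0044, 0.0066, 0], 0.09], [[0.0063, 0.01, 0], 0.133], [[0.008, 0.014, 0], 0.178], [[0.0093, 0.0175, 0], 0.222]]'

```text
clock: 4.5
tool_pos: [0.5845, 0.3492, 0.1455]
orientation: [-179.9, -0.0, -26.3]
force: [-0.5, 3.4, -0.1]
opening: 0.0006
gripper_force: 1.1
```

```bash
python3 - <<'E'
from h import *
p=ctrl.snapshot("top");cv2.imwrite("pics/t1.png",p["color"][:,:,::-1])
a=p["color"][130:290,210:370,::-1];cv2.imwrite("pics/t1c.png",cv2.resize(a,(600,600),interpolation=cv2.INTER_CUBIC))
E
```

```text
(no output)
```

View pics/t1c.png

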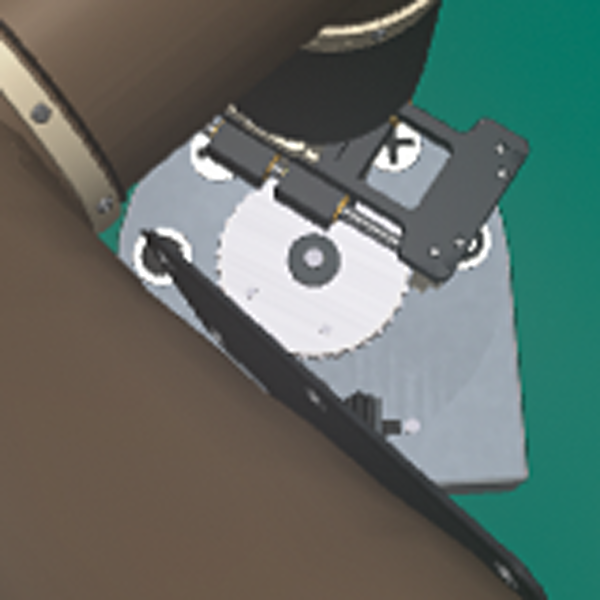

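send_rows --deltas '[[[0.0023, 0.0032, 0], 0.045], [[0.0044, 0.0066, 0], 0.09], [[0.0063, 0.01, 0], 0.133], [[0.008, 0.014, 0], 0.178], [[0.0093, 0.0175, 0], 0.222]]'

```text
clock: 4.97
tool_pos: [0.5852, 0.3336, 0.1456]
orientation: [-179.9, 0.0, -46.1]
force: [0.6, 3.1, -0.5]
opening: 0.0003
gripper_force: 1.1
```

send_rows --deltas '[[[0.0023, 0.0032, 0], 0.045], [[0.0044, 0.0066, 0], 0.09], [[0.006, 0.009, 0], 0.122], [[0.007, 0.012, 0], 0.156], [[0.007, 0.012, 0], 0.156]]'

```text
clock: 5.38
tool_pos: [0.5821, 0.3223, 0.1456]
orientation: [-179.9, 0.0, -60.1]
force: [1.7, 0.5, 0.2]
opening: 0.0002
gripper_force: 0.6
```

```bash
python3 - <<'E'
from h import *
ps={n:ctrl.snapshot(n) for n in("top","side")}
a=ps["top"]["color"][140:240,230:350,::-1];b=ps["side"]["color"][180:280,215:335,::-1]
cv2.imwrite("pics/t2c.png",cv2.resize(np.hstack([a,b]),(800,334),interpolation=cv2.INTER_CUBIC))
E
```

```text
(no output)
```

View pics/t2c.png

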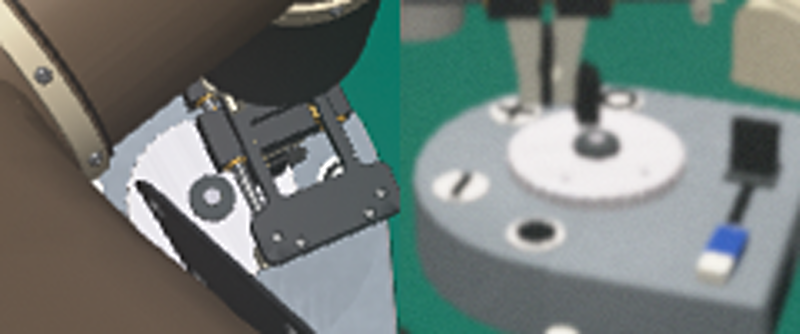

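send_rows --deltas '[[[0.0017, 0.0024, 0], 0.034], [[0.0033, 0.005, 0], 0.067], [[0.0044, 0.0066, 0], 0.089], [[0.0054, 0.0083, 0], 0.111], [[0.0054, 0.0083, 0], 0.111]]'

```text
clock: 5.9
tool_pos: [0.5785, 0.3156, 0.1455]
orientation: [-179.9, 0.0, -70.0]
force: [1.6, 1.1, 0.7]
opening: 0.0002
gripper_force: 0.8
```

send_rows --deltas '[[[0, -0.01, 0], 0], [[0, -0.03, 0], 0], [[0, -0.03, -0.03], 0], [[0, -0.03, -0.065], 0], [[0, -0.03, -0.07], 0]]'

```text
clock: 6.32
tool_pos: [0.6029, 0.3246, 0.2054]
orientation: [-179.7, 0.0, -69.9]
force: [1.2, -0.1, 1.0]
opening: 0.0006
gripper_force: 0.0
```

send_rows --deltas '[[[-0.035, 0.017, 0], 0], [[-0.075, 0.036, 0], 0], [[-0.115, 0.056, 0], 0], [[-0.155, 0.075, 0], 0], [[-0.19, 0.092, 0], 0]]'

```text
clock: 6.73
tool_pos: [0.4784, 0.4426, 0.2009]
orientation: [180.0, -0.0, -69.9]
force: [0.5, 0.1, 0.7]
opening: 0.0005
gripper_force: 0.0
```

```bash
python3 - <<'E'
from plan import *
p=ctrl.snapshot("top");s=ctrl.snapshot("side")
a=p["color"][150:250,250:370,::-1];b=s["color"][180:280,215:335,::-1]
cv2.imwrite("pics/t3c.png",cv2.resize(np.hstack([a,b]),(800,334),interpolation=cv2.INTER_CUBIC))
o=ctrl.get_obs();print(o["tool_pos"],o["orientation"])
E
```

```text
[0.47710166 0.44449622 0.20096867] [ 1.79980981e+02  1.24547986e-02 -6.97098294e+01]
```

View pics/t3c.png

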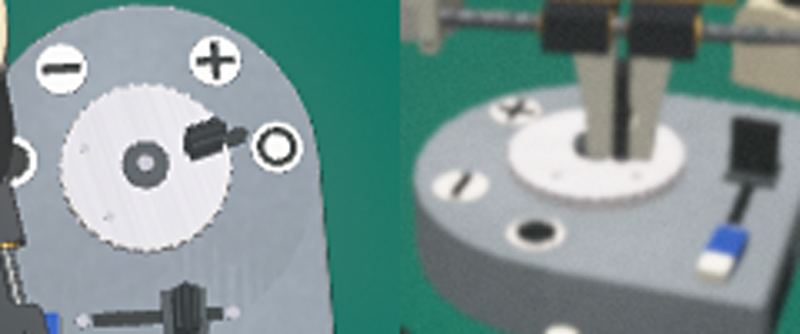

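```bash
cat > ang.py <<'E'
from plan import *
from scipy.optimize import minimize_scalar
def hull(p,pts,S=8):
    q=np.array([proj(p,x) for x in pts])*S
    m=np.zeros((420*S,560*S),np.uint8);cv2.fillConvexPoly(m,cv2.convexHull(q.round().astype(np.int32)),255);return m
def angle(p,a0,ring=-1.2857,verbose=1):
    g=cv2.cvtColor(p["color"],cv2.COLOR_RGB2GRAY).astype(float)
    def model(a):
        u=np.array([np.cos(a),np.sin(a)]);v=np.array([-u[1],u[0]])
        pts=[(*(AX+r*u+w*v),z) for r in(.024,.048) for z,ws in((.067,(-.007,.007)),(.098,(-.007,.007)),(.101,(-.003,.003))) for w in ws]
        return cv2.resize(hull(p,pts),(560,420),interpolation=cv2.INTER_AREA)/255.
    c=proj(p,(*(AX+.036*np.array([np.cos(a0),np.sin(a0)])),.085));y,x=np.mgrid[:420,:560]
    roi=(x-c[0])**2+(y-c[1])**2<13**2
    # exclude pointer nose (beyond disc) by weighting: only inside disc
    dark=np.clip((170-g)/100,0,1)
    dm=cv2.resize(hull(p,[(*(AX+.049*np.array([np.cos(t),np.sin(t)])),.067) for t in np.linspace(0,6.28,60)]),(560,420),interpolation=cv2.INTER_AREA)/255.
    hub=np.hypot(*(np.array([x,y])-np.array(proj(p,(*AX,.07)))[:,None,None]))<8.5
    w=roi*(dm>.99)*(~hub)
    A=a0+np.radians(np.arange(-14,14.1,.5)); cost=[(w*(model(a)-dark)**2).sum() for a in A]
    i=int(np.argmin(cost)); k=np.polyfit(A[max(i-4,0):i+5]-A[i],cost[max(i-4,0):i+5],2); a=A[i]-k[1]/2/k[0]
    print("angle deg",np.degrees(a).round(2),"cost",round(cost[i],2),round(max(cost),2),"to ring",np.degrees(ring-a).round(2)); return a
E
python3 - <<'E'
from ang import *
p=ctrl.snapshot("top"); a=angle(p,np.radians(-62))
for z in(.058,.062,.066):
  d=onz(p,(323.6,189.9),z)[:2]-AX;print(z,np.hypot(*d),np.degrees(np.arctan2(d[1],d[0])))
g=cv2.cvtColor(p["color"],cv2.COLOR_RGB2GRAY);print(g[184:197,312:330])
p0=dict(p);p0["color"]=cv2.imread("pics/top0.png")[:,:,::-1].copy();angle(p0,.05)
E
```

```text
angle deg -65.86 cost 15.3 116.42 to ring -7.8
0.058 0.06446344113944187 -64.48043757884373
0.062 0.06376354358837884 -65.26692678969783
0.066 0.06307592602768666 -66.0707179501016
[[241 239 159 162 167 165 164 164 165 163 164 164 164 164 164 163 164 164]
 [239  94  86 112 166 166 168 166 165 164 163 164 163 165 163 163 162 162]
 [ 67  72  79  70 104 132 170 167 166 165 164 163 163 163 163 162 160 169]
 [ 71  64  71  72  70  70 174 170 163 164 161 160 163 162 161 160 179 237]
 [ 73  76  76  76  71  73 173 164  93 102  90 125 161 162 156 182 254 255]
 [ 76  74  68  65  63  63 119  78  77  78  78  76 119 163 153 255 255 165]
 [ 67  65  66  71  77  76  81  80  80  82  79  81 136 172 251 255 105  64]
 [ 72  79  80  82  77  99  83  82  81  78  77 102 169 176 255 229  62  85]
 [ 80  76  66  61  61  92  84  77  82  75  78 109 166 207 255 108  70 146]
 [ 64  64  63  60  75 214  78  76  88 114 171 166 165 229 255  60  79 193]
 [ 64  62  59  60  91 253 156 170 169 167 165 163 162 223 255  78  77 187]
 [ 59  71  88 125 162 243 225 183 164 162 162 162 160 162 255 177  68 133]
 [106 160 212 249 243 238 240 177 162 161 162 162 159 133 255 194  83  74]]
angle deg 1.48 cost 2.66 95.63 to ring -75.14
```

```bash
python3 - <<'E'
from plan import *
c=np.array(C(-70,.028,.145)[:3]); r=np.radians(-70); ty=np.array([np.sin(r),-np.cos(r),0]);tx=np.array([np.cos(r),np.sin(r),0])
print("cmd now",c-.024*ty+.0736*ty-.152*tx+[0,0,.056])
b=c-.024*ty
plan(b,-70,[C(-72,.042,.145),C(-74,.036,.145),C(-75,.031,.145),C(-75,.028,.145),C(-75,.028,.145)])
plan(np.array(C(-75,.028,.145)[:3]),-75,[C(a,.028,.145) for a in(-76,-77,-77.5,-78,-78)])
E
```

```text
cmd now [0.4798283  0.44191671 0.201     ]
[[np.float64(0.0018), np.float64(0.0141), np.float64(-0.0)], 0.0222]
[[np.float64(0.003), np.float64(0.0232), np.float64(-0.0)], 0.0444]
[[np.float64(0.0032), np.float64(0.0303), np.float64(-0.0)], 0.0556]
[[np.float64(0.0029), np.float64(0.0341), np.float64(-0.0)], 0.0556]
[[np.float64(0.0029), np.float64(0.0341), np.float64(-0.0)], 0.0556]
[[np.float64(0.0006), np.float64(0.0008), np.float64(-0.0)], 0.0111]
[[np.float64(0.0012), np.float64(0.0016), np.float64(-0.0)], 0.0222]
[[np.float64(0.0015), np.float64(0.002), np.float64(-0.0)], 0.0278]
[[np.float64(0.0018), np.float64(0.0024), np.float64(-0.0)], 0.0333]
[[np.float64(0.0018), np.float64(0.0024), np.float64(-0.0)], 0.0333]
```

send_rows --deltas '[[[0.035, -0.017, 0], 0], [[0.075, -0.036, 0], 0], [[0.115, -0.056, 0], 0], [[0.155, -0.075, 0], 0], [[0.19, -0.092, 0], 0]]'

```text
clock: 7.3
tool_pos: [0.6025, 0.3213, 0.2008]
orientation: [180.0, -0.0, -70.0]
force: [0.7, 0.3, 0.3]
opening: 0.0003
gripper_force: 0.0
```

send_rows --deltas '[[[0, 0, 0], 0], [[0, 0, 0.03], 0], [[0, 0, 0.06], 0], [[0, 0, 0.07], 0], [[0, 0, 0.07], 0]]'

```text
clock: 7.72
tool_pos: [0.6001, 0.322, 0.1421]
orientation: [179.7, -0.1, -70.1]
force: [0.0, 1.1, 0.5]
opening: 0.0005
gripper_force: 0.0
```

send_rows --deltas '[[[0.0018, 0.014, 0], 0.022], [[0.003, 0.023, 0], 0.044], [[0.0032, 0.03, 0], 0.056], [[0.003, 0.034, 0], 0.056], [[0.003, 0.034, 0], 0.056]]'

```text
clock: 8.13
tool_pos: [0.5764, 0.3123, 0.1463]
orientation: [-179.9, 0.0, -75.0]
force: [0.9, 0.7, 1.1]
opening: 0.0003
gripper_force: 0.3
```

send_rows --deltas '[[[0.0006, 0.0008, 0], 0.011], [[0.0012, 0.0016, 0], 0.022], [[0.0015, 0.002, 0], 0.028], [[0.0018, 0.0024, 0], 0.033], [[0.0018, 0.0024, 0], 0.033]]'

```text
clock: 8.55
tool_pos: [0.5746, 0.3105, 0.1451]
orientation: [-180.0, 0.0, -78.1]
force: [1.0, 0.6, 2.2]
opening: 0.0005
gripper_force: 1.0
```

send_rows --deltas '[[[0, -0.01, 0], 0], [[0, -0.03, 0], 0], [[0, -0.03, -0.03], 0], [[0, -0.03, -0.065], 0], [[0, -0.03, -0.07], 0]]'

```text
clock: 8.97
tool_pos: [0.5999, 0.316, 0.2049]
orientation: [-179.8, 0.1, -78.0]
force: [1.7, 0.7, 1.2]
opening: 0.0005
gripper_force: 0.0
```

send_rows --deltas '[[[-0.035, 0.017, 0], 0], [[-0.075, 0.036, 0], 0], [[-0.115, 0.056, 0], 0], [[-0.155, 0.075, 0], 0], [[-0.19, 0.092, 0], 0]]'

```text
clock: 9.38
tool_pos: [0.4932, 0.45, 0.2004]
orientation: [179.9, -0.0, -78.1]
force: [-0.1, 0.5, -0.1]
opening: 0.0004
gripper_force: 0.0
```

```bash
python3 - <<'E'
from ang import *
p=ctrl.snapshot("top")
a=angle(p,np.radians(-73.7))
b=p["color"][165:225,270:350,::-1];cv2.imwrite("pics/t4c.png",cv2.resize(b,(800,600),interpolation=cv2.INTER_CUBIC))
cv2.imwrite("pics/t4.png",p["color"][:,:,::-1])
for d in (AX+.08*np.array([np.cos(-1.2857),np.sin(-1.2857)]),): print("ring px",proj(p,(*d,.058)), "axis px",proj(p,(*AX,.06)))
E
```

```text
angle deg -73.91 cost 16.74 95.79 to ring 0.24
ring px [332.68611334 193.44656875] axis px [293.08783934 200.04804918]
```

View pics/t4c.png

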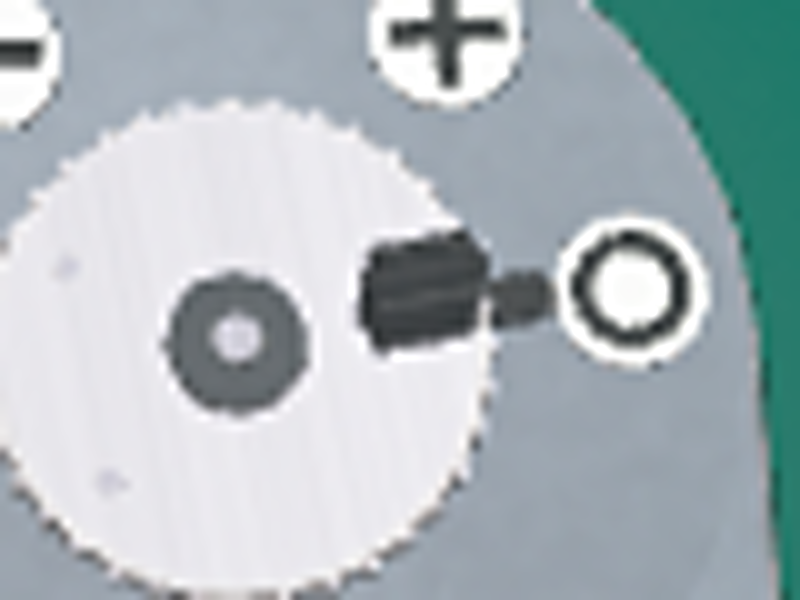

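```bash
python3 - <<'E'
from ang import *
p=ctrl.snapshot("top")
def polar(img,z=.067):
    g=cv2.cvtColor(img,cv2.COLOR_RGB2GRAY).astype(np.float32)
    T=np.radians(np.arange(0,360,.25));Rr=np.linspace(.018,.046,57)
    m=np.array([[proj(p,(*(AX+r*np.array([np.cos(t),np.sin(t)])),z)) for t in T] for r in Rr],np.float32)
    return cv2.remap(g,m[...,0].copy(),m[...,1].copy(),cv2.INTER_CUBIC)
i0=cv2.imread("pics/top0.png")[:,:,::-1].copy()
A=polar(i0);B=polar(p["color"])
def flt(X):
    ok=X>170; ok=cv2.erode(ok.astype(np.uint8),np.ones((5,9)))>0
    H=X-cv2.GaussianBlur(X,(0,0),25); H[~ok]=0; return np.clip(H,-40,40),ok
(a,ma),(b,mb)=flt(A),flt(B)
best=[]
for k in range(-400,-200):
    m=np.roll(ma,k,1)&mb; x=np.roll(a,k,1)[m];y=b[m]; best.append((np.corrcoef(x,y)[0,1],k*.25))
best.sort(reverse=True);print(best[:6])
# initial angle from nose near tip, per row dark centroid
g=cv2.cvtColor(i0,cv2.COLOR_RGB2GRAY).astype(float)
for v in range(168,174):
    w=np.clip((148-g[v,288:302])/85,0,1);u=(w*np.arange(288,302)).sum()/w.sum()
    for z in(.058,.064):
        d=onz(p,(u,v),z)[:2]-AX;print(v,round(u,2),z,np.hypot(*d).round(4),np.degrees(np.arctan2(d[1],d[0])).round(2))
E
```

```text
[(np.float64(0.8449799631352695), -73.0), (np.float64(0.8448008204357966), -73.25), (np.float64(0.8441768617393396), -72.75), (np.float64(0.8435777411237835), -73.5), (np.float64(0.842732240718904), -72.5), (np.float64(0.8413503517151933), -73.75)]
168 296.07 0.058 0.067 0.78
168 296.07 0.064 0.0651 0.8
169 294.96 0.058 0.0647 2.56
169 294.96 0.064 0.0628 2.63
170 295.02 0.058 0.0626 2.35
170 295.02 0.064 0.0608 2.42
171 294.87 0.058 0.0605 2.5
171 294.87 0.064 0.0587 2.57
172 294.68 0.058 0.0584 2.76
172 294.68 0.064 0.0566 2.84
173 294.76 0.058 0.0563 2.49
173 294.76 0.064 0.0545 2.57
```

```bash
python3 - <<'E'
from ang import *
p=ctrl.snapshot("top")
g=cv2.cvtColor(p["color"],cv2.COLOR_RGB2GRAY).astype(float)
print(g[188:200,316:328].astype(int))
for u in range(320,326):
    w=np.clip((160-g[188:201,u])/80,0,1);v=(w*np.arange(188,201)).sum()/w.sum()
    print(u,round(v,2),[(z,np.hypot(*d).round(4),np.degrees(np.arctan2(d[1],d[0])).round(2)) for z in(.056,.060,.064) for d in [onz(p,(u,v),z)[:2]-AX]])
# disc edge: find bright->dark transitions on rays at z=.067
T=np.radians(np.arange(100,350,2.));pts=[]
for im in (cv2.imread("pics/top0.png"),p["color"][:,:,::-1]):
  gg=cv2.cvtColor(np.ascontiguousarray(im),cv2.COLOR_BGR2GRAY).astype(np.float32);pts=[]
  for t in np.radians(np.arange(0,360,2.)):
    rr=np.arange(.044,.056,.0001);m=np.array([proj(p,(*(AX+r*np.array([np.cos(t),np.sin(t)])),.067)) for r in rr],np.float32)
    s=cv2.remap(gg,m[:,:1].copy(),m[:,1:].copy(),cv2.INTER_LINEAR).ravel()
    if s[0]>195:
      k=np.argmax(s<182)
      if k>5: pts.append(AX+rr[k]*np.array([np.cos(t),np.sin(t)]))
  P=np.array(pts);q=least_squares(lambda c:np.hypot(*(P-c[:2]).T)-c[2],[*AX,.05],loss="soft_l1",f_scale=.0005);print(len(P),q.x.round(4),(q.x[:2]-AX).round(4))
E
```

```text
[[ 74 167 174 167 168 167 165 163 163 162 157 184]
 [ 77 106 201 169 168 166 164 165 164 161 153 255]
 [ 72  70 106 170 167 167 166 166 165 170 252 255]
 [ 76  72  74 174 167 163 164 163 163 179 255 230]
 [ 67  65  85 169 126  96 108  89 127 206 255 110]
 [ 76  78  93  83  84  78  79  77  80 179 255  61]
 [ 83  79 118  85  80  81  82  80  78 138 255  80]
 [ 60  78 206 114  80  81  79  78  84 141 255 179]
 [ 62  99 200  70  81  80  70  72 105 141 255 196]
 [ 61 113 209  76  87 112 111 139 168 167 230 255]
 [127 210 253 194 169 169 167 166 164 159 168 255]
 [247 241 242 221 163 165 164 163 162 161 159 164]]
320 194.74 [(0.056, np.float64(0.055), np.float64(-71.3)), (0.06, np.float64(0.0544), np.float64(-72.27)), (0.064, np.float64(0.0539), np.float64(-73.26))]
321 194.41 [(0.056, np.float64(0.0571), np.float64(-71.06)), (0.06, np.float64(0.0565), np.float64(-71.99)), (0.064, np.float64(0.056), np.float64(-72.94))]
322 194.48 [(0.056, np.float64(0.059), np.float64(-71.64)), (0.06, np.float64(0.0584), np.float64(-72.54)), (0.064, np.float64(0.0579), np.float64(-73.46))]
323 194.2 [(0.056, np.float64(0.0611), np.float64(-71.49)), (0.06, np.float64(0.0605), np.float64(-72.36)), (0.064, np.float64(0.0599), np.float64(-73.24))]
324 194.12 [(0.056, np.float64(0.0631), np.float64(-71.74)), (0.06, np.float64(0.0625), np.float64(-72.58)), (0.064, np.float64(0.0619), np.float64(-73.44))]
325 195.0 [(0.056, np.float64(0.0646), np.float64(-73.66)), (0.06, np.float64(0.0641), np.float64(-74.49)), (0.064, np.float64(0.0635), np.float64(-75.33))]
169 [0.5401 0.3403 0.0494] [ 0.0003 -0.    ]
164 [0.5403 0.3404 0.0505] [0.0005 0.0001]
```

send_rows --deltas '[[[0, 0, -0.03], 0], [[0, 0, -0.07], 0], [[0, 0, -0.11], 0], [[0, 0, -0.15], 0], [[0, 0, -0.18], 0]]'

```text
clock: 9.95
tool_pos: [0.4954, 0.448, 0.3477]
orientation: [-179.9, 0.0, -78.1]
force: [1.1, 1.4, -0.7]
opening: 0.0004
gripper_force: 0.0
```

```bash
python3 - <<'E'
from ang import *
s=ctrl.snapshot("side")
b=s["color"][185:245,230:310,::-1];cv2.imwrite("pics/s5c.png",cv2.resize(b,(800,600),interpolation=cv2.INTER_CUBIC))
cv2.imwrite("pics/s5.png",s["color"][:,:,::-1])
# predicted marks in side image to check calibration between cameras
x0=(.5398,.3403,.1659)
for n,t in(("disc",1.448),("bar",.622),("cross",-.618),("ring",-1.4516)):
    print(n,proj(s,(x0[0]+.08*np.cos(t+x0[2]),x0[1]+.08*np.sin(t+x0[2]),.057)).round(2))
for a in(-70,-72,-74,-76):
    print(a,[proj(s,(*(AX+r*np.array([np.cos(np.radians(a)),np.sin(np.radians(a))])),z)).round(2) for r,z in((.036,.101),(.036,.067))], proj(s,(*AX,.067)).round(2))
E
```

```text
disc [255.85 248.93]
bar [233.41 234.93]
cross [249.8  212.51]
ring [280.62 209.3 ]
-70 [array([276.3 , 199.53]), array([276.02, 214.94])] [274.05 223.89]
-72 [array([276.95, 199.58]), array([276.65, 214.99])] [274.05 223.89]
-74 [array([277.59, 199.63]), array([277.28, 215.04])] [274.05 223.89]
-76 [array([278.22, 199.69]), array([277.91, 215.11])] [274.05 223.89]
```

View pics/s5c.png

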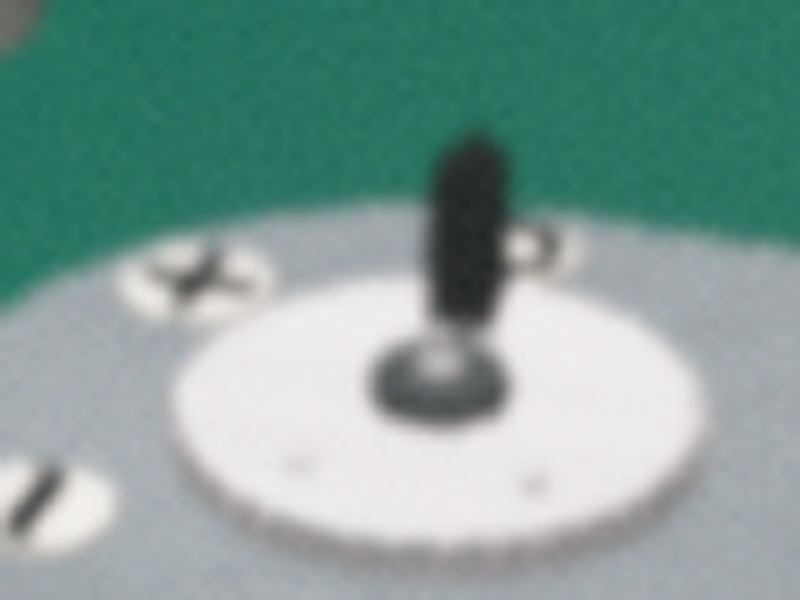

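```bash
python3 - <<'E'
from plan import *
c=np.array(C(-78,.028,.145)[:3]); r=np.radians(-78); ty=np.array([np.sin(r),-np.cos(r),0])
plan(c-.024*ty,-78,[C(-79.3,.040,.145),C(-79.3,.034,.145),C(-79.3,.030,.145),C(-79.3,.028,.145)])
E
```

```text
[[np.float64(0.0011), np.float64(0.016), np.float64(-0.0)], 0.0144]
[[np.float64(0.001), np.float64(0.0235), np.float64(-0.0)], 0.0144]
[[np.float64(0.0008), np.float64(0.0285), np.float64(-0.0)], 0.0144]
[[np.float64(0.0008), np.float64(0.031), np.float64(-0.0)], 0.0144]
```

send_rows --deltas '[[[0, 0, 0.035], 0], [[0, 0, 0.075], 0], [[0, 0, 0.115], 0], [[0, 0, 0.155], 0], [[0, 0, 0.18], 0]]'

```text
clock: 10.42
tool_pos: [0.494, 0.4466, 0.1968]
orientation: [179.8, -0.2, -78.2]
force: [-1.4, -0.1, -0.3]
opening: 0.0004
gripper_force: 0.0
```

send_rows --deltas '[[[0.035, -0.017, 0], 0], [[0.075, -0.036, 0], 0], [[0.115, -0.056, 0], 0], [[0.155, -0.075, 0], 0], [[0.19, -0.092, 0], 0]]'

```text
clock: 10.83
tool_pos: [0.5991, 0.3125, 0.2002]
orientation: [179.9, -0.0, -78.1]
force: [-0.0, 1.5, -0.3]
opening: 0.0005
gripper_force: 0.0
```

send_rows --deltas '[[[0, 0, 0], 0], [[0, 0, 0.03], 0], [[0, 0, 0.06], 0], [[0, 0, 0.07], 0], [[0, 0, 0.07], 0]]'

```text
clock: 11.25
tool_pos: [0.597, 0.3135, 0.1418]
orientation: [179.7, -0.2, -78.1]
force: [0.7, -0.4, 0.1]
opening: 0.0005
gripper_force: 0.0
```

send_rows --deltas '[[[0.001, 0.016, 0], 0.0144], [[0.001, 0.0235, 0], 0.0144], [[0.001, 0.0285, 0], 0.0144], [[0.0008, 0.031, 0], 0.0144], [[0.0008, 0.031, 0], 0.0144]]'

```text
clock: 11.67
tool_pos: [0.5741, 0.3098, 0.1461]
orientation: [-179.9, 0.0, -79.3]
force: [0.0, -0.3, -0.4]
opening: 0.0005
gripper_force: 0.1
```

send_rows --deltas '[[[0, 0, 0], 0], [[0, -0.02, 0], 0], [[0, -0.03, -0.03], 0], [[0, -0.03, -0.065], 0], [[0, -0.03, -0.07], 0]]'

```text
clock: 12.08
tool_pos: [0.5998, 0.3151, 0.2058]
orientation: [-179.7, 0.1, -79.3]
force: [-0.4, 0.3, 1.8]
opening: 0.0004
gripper_force: 0.0
```

send_rows --deltas '[[[-0.035, 0.017, 0], 0], [[-0.075, 0.036, 0], 0], [[-0.115, 0.056, 0], 0], [[-0.155, 0.075, 0], 0], [[-0.19, 0.092, 0], 0]]'

```text
clock: 12.5
tool_pos: [0.4958, 0.4514, 0.2013]
orientation: [-180.0, 0.0, -79.3]
force: [0.2, 0.6, -0.7]
opening: 0.0006
gripper_force: 0.0
```

```bash
python3 - <<'E'
from ang import *
p=ctrl.snapshot("top")
a=angle(p,np.radians(-73.7))
g=cv2.cvtColor(p["color"],cv2.COLOR_RGB2GRAY).astype(float)
for u in range(320,325):
    w=np.clip((160-g[188:201,u])/80,0,1);v=(w*np.arange(188,201)).sum()/w.sum()
    print(u,round(v,2),[(z,np.degrees(np.arctan2(d[1],d[0])).round(2)) for z in(.058,.062) for d in [onz(p,(u,v),z)[:2]-AX]])
# shutter pose in unit frame from dark tab pixels
o=ctrl.get_obs();print(o["tool_pos"],o["orientation"])
yu=.1659;R=np.array([[np.cos(yu),-np.sin(yu)],[np.sin(yu),np.cos(yu)]])
for j in (0,.003,.006):
    w=AX+R@[-.088,-.020+j];print(j,w.round(4),proj(p,(*w,.092)).round(1), "foot LR",[proj(p,(*(AX+R@[-.088,-.020+j+s]),.059)).round(1) for s in(.013,-.013)])
E
```

```text
angle deg -74.81 cost 17.3 103.23 to ring 1.14
320 195.21 [(0.058, np.float64(-72.76)), (0.062, np.float64(-73.74))]
321 195.0 [(0.058, np.float64(-72.73)), (0.062, np.float64(-73.68))]
322 195.0 [(0.058, np.float64(-73.09)), (0.062, np.float64(-74.01))]
323 194.95 [(0.058, np.float64(-73.35)), (0.062, np.float64(-74.24))]
324 194.93 [(0.058, np.float64(-73.64)), (0.062, np.float64(-74.5))]
[0.49342482 0.45533055 0.20119517] [-1.79961382e+02  9.97065771e-02 -7.91856815e+01]
0 [0.4563 0.306 ] [307.1 241.1] foot LR [array([299.5, 244. ]), array([312.9, 243.3])]
0.003 [0.4558 0.309 ] [305.5 241.2] foot LR [array([298. , 244.1]), array([311.3, 243.4])]
0.006 [0.4553 0.312 ] [303.9 241.3] foot LR [array([296.4, 244.2]), array([309.8, 243.5])]
```

```bash
python3 - <<'E'
from plan import *
c=np.array(C(-79.3,.028,.145)[:3]); r=np.radians(-79.3); ty=np.array([np.sin(r),-np.cos(r),0]);tx=np.array([np.cos(r),np.sin(r),0])
cur=c+.0496*ty-.152*tx+[0,0,.056];print(cur)
yu=.1659;R=np.array([[np.cos(yu),-np.sin(yu)],[np.sin(yu),np.cos(yu)]])
U=lambda x,y:AX+R@[x,y]
end=np.array([*U(-.088,-.062),.201]);print(end)
yaw=-79.3; 
for k in range(3):
    ps=[]
    for i in range(1,6):
        f=(5*k+i)/15;p=cur0+(end-cur0)*f if k else cur+(end-cur)*f; ps.append((*p,-79.3+88.8*f))
    if k==0: cur0=cur.copy()
    plan(cur if k==0 else last,yaw,ps); last=np.array(ps[-1][:3]);yaw=ps[-1][3];print()
E
```

```text
[0.49703824 0.45027269 0.201     ]
[0.46324691 0.26461893 0.201     ]
[[np.float64(0.0147), np.float64(0.0056), np.float64(-0.0)], -0.0658]
[[np.float64(0.0294), np.float64(0.0113), np.float64(-0.0)], -0.1316]
[[np.float64(0.044), np.float64(0.0169), np.float64(-0.0)], -0.1973]
[[np.float64(0.0587), np.float64(0.0226), np.float64(-0.0)], -0.2631]
[[np.float64(0.0734), np.float64(0.0282), np.float64(-0.0)], -0.3289]

[[np.float64(0.01), np.float64(0.0122), np.float64(-0.0)], -0.0658]
[[np.float64(0.02), np.float64(0.0243), np.float64(-0.0)], -0.1316]
[[np.float64(0.0299), np.float64(0.0365), np.float64(-0.0)], -0.1973]
[[np.float64(0.0399), np.float64(0.0486), np.float64(-0.0)], -0.2631]
[[np.float64(0.0499), np.float64(0.0608), np.float64(-0.0)], -0.3289]

[[np.float64(0.0027), np.float64(0.0155), np.float64(-0.0)], -0.0658]
[[np.float64(0.0053), np.float64(0.031), np.float64(-0.0)], -0.1316]
[[np.float64(0.008), np.float64(0.0465), np.float64(-0.0)], -0.1973]
[[np.float64(0.0107), np.float64(0.062), np.float64(-0.0)], -0.2631]
[[np.float64(0.0134), np.float64(0.0775), np.float64(-0.0)], -0.3289]
```

send_rows --deltas '[[[0.0147, 0.0056, 0], -0.066], [[0.0294, 0.0113, 0], -0.132], [[0.044, 0.017, 0], -0.197], [[0.0587, 0.0226, 0], -0.263], [[0.0734, 0.0282, 0], -0.329]]'

```text
clock: 12.97
tool_pos: [0.4856, 0.3876, 0.2011]
orientation: [-180.0, 0.0, -49.4]
force: [-0.9, 1.0, 0.0]
opening: 0.0005
gripper_force: 0.0
```

send_rows --deltas '[[[0.01, 0.0122, 0], -0.066], [[0.02, 0.0243, 0], -0.132], [[0.03, 0.0365, 0], -0.197], [[0.04, 0.0486, 0], -0.263], [[0.05, 0.0608, 0], -0.329]]'

```text
clock: 13.38
tool_pos: [0.4744, 0.3255, 0.2012]
orientation: [-180.0, -0.0, -19.8]
force: [0.0, -0.4, 0.1]
opening: 0.0005
gripper_force: 0.0
```

send_rows --deltas '[[[0.0027, 0.0155, 0], -0.066], [[0.0053, 0.031, 0], -0.132], [[0.008, 0.0465, 0], -0.197], [[0.0107, 0.062, 0], -0.263], [[0.0134, 0.0775, 0], -0.329]]'

```text
clock: 13.8
tool_pos: [0.4631, 0.2635, 0.2012]
orientation: [-180.0, -0.0, 9.8]
force: [0.1, -0.4, -1.1]
opening: 0.0002
gripper_force: 0.0
```

send_rows --deltas '[[[0, 0, 0], 0], [[0, 0, 0.02], 0], [[0, 0, 0.05], 0], [[0, 0, 0.07], 0], [[0, 0, 0.078], 0]]'

```text
clock: 14.22
tool_pos: [0.4625, 0.2636, 0.1366]
orientation: [179.9, 0.1, 9.3]
force: [-0.5, 0.3, -0.1]
opening: 0.0004
gripper_force: 0.0
```

send_rows --deltas '[[[0, -0.003, 0], 0], [[0, -0.008, 0], 0], [[0, -0.013, 0], 0], [[0, -0.017, 0], 0], [[0, -0.02, 0], 0]]'

```text
clock: 14.63
tool_pos: [0.4608, 0.2808, 0.1395]
orientation: [-179.9, -0.1, 9.5]
force: [0.2, 0.3, -0.3]
opening: 0.0004
gripper_force: 0.0
```

send_rows --deltas '[[[0, -0.005, 0], 0], [[0, -0.01, 0], 0], [[0, -0.015, 0], 0], [[0, -0.02, 0], 0], [[0, -0.025, 0], 0]]'

```text
clock: 15.05
tool_pos: [0.4572, 0.2997, 0.1387]
orientation: [180.0, 0.0, 9.5]
force: [-0.1, -2.1, 2.3]
opening: 0.0005
gripper_force: 1.1
```

send_rows --deltas '[[[0, -0.004, 0], 0], [[0, -0.008, 0], 0], [[0, -0.012, 0], 0], [[0, -0.014, 0], 0], [[0, -0.016, 0], 0]]'

```text
clock: 15.47
tool_pos: [0.4551, 0.3123, 0.1385]
orientation: [180.0, 0.0, 9.5]
force: [0.8, -2.6, 1.9]
opening: 0.0003
gripper_force: 1.0
```

send_rows --deltas '[[[0, -0.0015, 0], 0], [[0, -0.003, 0], 0], [[0, -0.004, 0], 0], [[0, -0.005, 0], 0], [[0, -0.005, 0], 0]]'

```text
clock: 15.88
tool_pos: [0.4544, 0.3161, 0.1385]
orientation: [-180.0, 0.0, 9.5]
force: [-0.2, -1.8, -0.5]
opening: 0.0003
gripper_force: 0.7
```

send_rows --deltas '[[[0, -0.001, 0], 0], [[0, -0.0015, 0], 0], [[0, -0.002, 0], 0], [[0, -0.0025, 0], 0], [[0, -0.0025, 0], 0]]'

```text
clock: 16.3
tool_pos: [0.4541, 0.3181, 0.1385]
orientation: [180.0, 0.0, 9.5]
force: [-0.2, -1.9, -0.1]
opening: 0.0005
gripper_force: 0.9
```

send_rows --deltas '[[[0, -0.001, 0], 0], [[0, -0.0015, 0], 0], [[0, -0.002, 0], 0], [[0, -0.0025, 0], 0], [[0, -0.0025, 0], 0]]'

```text
clock: 16.72
tool_pos: [0.4539, 0.319, 0.1385]
orientation: [179.9, 0.0, 9.5]
force: [2.7, -6.5, 1.7]
opening: 0.0005
gripper_force: 3.5
```

send_rows --deltas '[[[0, -0.0005, 0], 0], [[0, -0.001, 0], 0], [[0, -0.0015, 0], 0], [[0, -0.0015, 0], 0], [[0, -0.0015, 0], 0]]'

```text
clock: 17.13
tool_pos: [0.4538, 0.3192, 0.1386]
orientation: [179.8, 0.1, 9.4]
force: [5.5, -10.8, 2.8]
opening: 0.0003
gripper_force: 5.6
```

send_rows --deltas '[[[0, 0.008, 0], 0], [[0, 0.025, 0], 0], [[0, 0.03, -0.035], 0], [[0, 0.03, -0.075], 0], [[0, 0.03, -0.11], 0]]'

```text
clock: 17.55
tool_pos: [0.4576, 0.2968, 0.2278]
orientation: [-180.0, 0.0, 9.5]
force: [0.7, 1.7, -0.2]
opening: 0.0006
gripper_force: 0.0
```

send_rows --deltas '[[[-0.015, -0.036, -0.02], 0], [[-0.03, -0.075, -0.03], 0], [[-0.047, -0.114, -0.03], 0], [[-0.063, -0.153, -0.03], 0], [[-0.08, -0.192, -0.03], 0]]'

```text
clock: 17.97
tool_pos: [0.3683, 0.4394, 0.2511]
orientation: [-179.9, -0.0, 9.5]
force: [0.3, 0.5, -0.3]
opening: 0.0004
gripper_force: 0.0
```

send_rows --deltas '[[[-0.015, -0.036, 0], 0], [[-0.03, -0.074, 0], 0], [[-0.045, -0.112, 0], 0], [[-0.06, -0.148, 0], 0], [[-0.065, -0.16, 0], 0]]'

```text
clock: 18.38
tool_pos: [0.2949, 0.5591, 0.2502]
orientation: [-179.9, 0.0, 9.6]
force: [0.0, -0.5, -0.0]
opening: 0.0003
gripper_force: 0.0
```

```bash
python3 - <<'E'
from ang import *
p=ctrl.snapshot("top")
b=p["color"][150:300,220:370,::-1];cv2.imwrite("pics/t9c.png",cv2.resize(b,(600,600),interpolation=cv2.INTER_CUBIC))
angle(p,np.radians(-73.7))
yu=.1659;R=np.array([[np.cos(yu),-np.sin(yu)],[np.sin(yu),np.cos(yu)]])
print("foot pred LR at .036",[proj(p,(*(AX+R@[-.088,.016+s]),.059)).round(1) for s in(.013,-.013)])
g=cv2.cvtColor(p["color"],cv2.COLOR_RGB2GRAY);print(g[246:252,274:300])
o=ctrl.get_obs();print(o["clock"],o["tool_pos"],o["force"])
E
```

```text
angle deg -75.04 cost 15.48 105.57 to ring 1.37
foot pred LR at .036 [array([281. , 245.1]), array([294.3, 244.3])]
[[190 190 176 148  66  67  67  66  91  91  64  67  62  55  63  55  56  67
   64  93 100  77  84  83  79  78]
 [182 181 129 146  81  81  78  64  90  92  76  67  59  54  62  56  54  64
   66  93  91 125 159 156 155 154]
 [115 145 145 148 151 152 151  98  91  92  76  66  64  52  60  56  51  61
   68  92  94 151 152 150 150 150]
 [150 150 149 149 147 147 148 125  89  90  77  46  49  52  56  54  49  48
   78  91  91 116 150 148 148 148]
 [151 151 151 149 149 150 150 111  87  91  89  49  50  48  48  48  54  55
   78  90  92 116 150 146 147 147]
 [150 152 150 147 148 149 150 112  87  90  88  77  67  49  49  54  92  91
   89  89  90 116 150 147 146 148]]
18.4333 [0.29485192 0.55915788 0.24999489] [-0.10544524  1.16855056  1.2113369 ]
```

View pics/t9c.png

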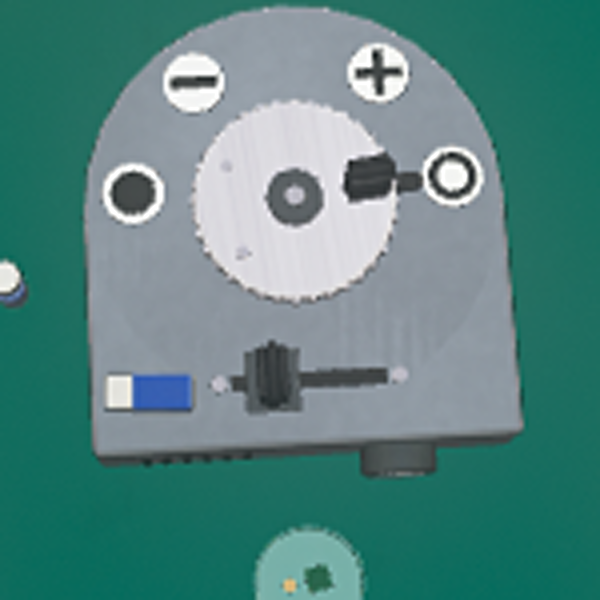

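```bash
python3 -c "
from plant import ctrl
print(ctrl.close_job())"
```

```text
the job is handed in; nothing more can be done
None
```

I set the turret pointer on the open-ring mark, to within about 1° by my camera estimates. I then pushed the shutter left until the force showed it against its stop, and handed the job in at about 18.4 s; the hand-in returned no verdict.

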